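# Roll the mini keg onto its mark and chock it

### The job

Without lifting it, roll the mini keg along its wooden runway, shoving the stiff sliding stop ahead of it, until the keg's axis is over the mark strip, and let go. Then lay the wooden wedge chock flat on the runway behind it, toe to the keg, and slide it squarely in until the keg is snugly nipped between chock and stop, still on its mark. Push gently so nothing is dented, leave the chock there and the other things on the table alone.

Things in the scene. Friction and masses are not known exactly. Their poses are not given: they have to be found in the camera images.
- runway: Fixed plywood runway board, 200 x 420 mm, 12 mm thick, flat on the table. Origin on its underside; spans local x -100..100, y -220..200 mm. The lane runs along local +y, from keg to stop. Wooden side rails 16 mm wide on both long edges, inner faces at x = -84 and +84, tops 26 mm above the table.
- mark (a point): Middle of the mark, a thin dark steel strip straight across the runway (along local x) and over both rail tops. Point on the board's upper face, 12 mm above the table, 70 mm along +y from the runway's origin; axes as the runway's. The keg is on its mark when its axis is straight above the strip.
- stop (a joint): Sliding wooden stop across the lane. Value in m, 0 to 0.075: how far it is pushed along the lane (+y); its keg-side face is at y = 75 mm + value in the runway's frame. The mark needs about 0.045; it starts short of that. Stiff and dry, no spring: moves only when shoved with about 14 N and stays where left; do not overshoot, the keg cannot draw it back.
- stop_face (a point): Middle of the width of the stop's upright keg-side face, 62 mm above the table (the keg's axis height). The stop is 160 mm wide, 35 mm thick, its top 97 mm above the table. Shoving it with the keg takes about 14 to 22 N on the keg.
- keg: Plain metal mini keg lying across the lane between the rails: cylinder 100 mm in diameter, 150 mm long, about 0.6 kg. Origin at its centre, on the axis; x along the axis, y and z turn as it rolls. Too wide to grasp; rolls freely. Push it at axis height (62 mm above the table), mid-length. The robot must not press it with more than 28 N.
- chock_grip (a point): Loose wooden wedge chock, 0.12 kg, flat on the table to the robot's left of the runway. Point: centre of its grip block (44 mm wide in x, 56 long in y, 45 high), 22.5 mm above its underside. Its +y points to the toe; a 30 degree slope falls from the block's top edge (y = 28 mm) to the toe. Grasp the block across x. Friction keeps it wedged when let go.
- chock_toe (a point): Upper edge of the chock's 44 mm wide toe, 98.5 mm ahead (+y) of the grip point, 4.3 mm above its underside. The slope meets the keg when the grip point is about 120 mm short of the keg's axis. Stiff contact, to be found by feel: a level push of 5 to 6 N nips the keg so that it stays nipped, 3 N is too slack; the chock must not bear on the keg with more than 9 N.
Things that resemble listed ones, but are neither listed nor needed, are in the scene too. What is shaped like the keg but orange is not meant.

How it is judged:
On the way, in this order (a step that is already met when the one before it is completed fails the run):
1. the keg has been rolled onto the mark (axis within 6 mm of the strip), is at rest and let go (y of keg in the frame of mark between -0.006 and 0.006 m and z of keg in the frame of mark between 0.046 and 0.056 m and angle between the x axis of keg and the x axis of runway, either way round below 0.08 rad and linear speed of keg below 0.01 m/s and contact force between each of the arm, the fingers and keg below 0.1 N), for 0.2 s.
2. the chock is wedged under the keg: it bears on the keg with more than 3 N (contact force between chock and keg above 3 N), for 0.2 s.
At the end, for the whole second after the job is handed in: The keg rests on the runway, its axis within 6 mm of the mark strip and square (0.08 rad); the chock lies flat behind it, along the lane within 0.15 rad, released, bearing on the keg with over 0.2 N, and the keg bears on the stop with over 0.1 N; both at rest (y of keg in the frame of mark between -0.006 and 0.006 m and z of keg in the frame of mark between 0.046 and 0.056 m and angle between the x axis of keg and the x axis of runway, either way round below 0.08 rad and linear speed of each of keg, chock below 0.01 m/s and contact force between chock and keg above 0.2 N and contact force between keg and stop above 0.1 N and angle between chock's own z axis and vertical below 0.08 rad and angle between the y axis of chock and the y axis of runway, either way round below 0.15 rad and y of chock_toe in the frame of mark below 0 m); the robot touches nothing.
It fails at once if the robot presses the keg with more than 28 N (contact force between any of the fingers, the arm and keg above 28 N).
It fails at once if the chock bears on the keg with more than 9 N (contact force between chock and keg above 9 N).
It fails at once if the keg is lifted off the runway (z of keg in the frame of mark above 0.062 m).
It fails at once if a bystander is moved more than 25 mm (distance of any of keg_upright, offcut, bottle, can_a, can_b, jar, wrench from where it was at the start of the episode above 0.025 m).
It also fails if it takes over 72 s, if anything falls off the work surface, if the arm or the gripper's body presses on something with over 40 N, if the wrist force passes 120 N, or if a joint passes its speed limit or range.

### The arm

A 7-joint arm with a two-finger parallel gripper is mounted at the origin on the work surface. World frame = base frame: x ahead of the robot, y to its left, z up, the work surface at z = 0. Lengths are in m, angles in rad, forces in N, time in s.
With the tool pointing down it reaches from about 0.425 to 0.875 m from the base axis. Payload 4.7 kg.
Tool frame: the origin (TCP) lies between the finger pads; the fingertips stand 14 mm ahead of it and the grasp point (between the pads) lies 5 mm behind it; z points along the fingers, y is the line along which they close (so a half turn about z gives the same grasp; the last joint's range is limited). The gripper opens to 87 mm and grips with 3 to 60 N. Pads are 19 mm wide; open, the fingers measure 117 mm over their backs; the gripper's body (75 mm by 190 mm) begins 51 mm behind the grasp point.
Start: joints at [-1.283, 0.321, -0.07, 1.45, 0.023, 1.371, -0.057], TCP at [0.176, 0.626, 0.237] pointing down, gripper open.
Joint ranges: [-2.86, 2.86], [-0.3, 2.09], [-1.38, 1.24], [0.06, 2.45], [-1.56, 4.7], [0.09, 2.05], [-2.69, 2.69]. Speed limits (rad/s): [2.57, 2.57, 3.14, 3.14, 3.14, 3.14, 3.14].

### API

Orientations are given as a rotation vector (axis times angle).
In Python, from bench import ctrl gives the robot as it stands.
- The arm moves only by the tool step_arm, never from a script. Its argument "commands" is a list of rows, each an object with "travel": the shift along the tool's x, y, z in m, a list of three; "turn": the turn, a rotation vector about the tool's x, y, z in degrees, a list of three. A call has 1 to 5 rows; each row is the pose to reach, as a shift and turn from the pose commanded when the call began, along the tool's axes at that moment; what a row does not reach only later rows make up. A row lasts 1/10 s, in which the tool goes at most 50 mm and 8.59 degrees, less where a joint would pass 70% of its speed; a pose out of reach is approached as far as the arm can. A call with a gripper value outside its range is refused whole. "gripper" is the opening, from 0 (shut) to 1 (fully open), set as the call begins (left out, the last holds). The fingers move at their own pace and stop on an object; "force" is the grip in N (left out, the last holds). Time passes only in rows, so rows that repeat a pose let the fingers close. It gives the time, the measured TCP pose, the force, the opening and the grip force at its end, in the units of the state.
- ctrl.get_state(): the state, without advancing time (a new reading comes with each control period).
- ctrl.get_image(name): name is "scene" or "side" or "wrist"; returns the picture (420x560x3 uint8, red, green, blue); there is no depth.
- ctrl.camera_model(name): a dict with "fx", "fy", "cx", "cy" (pixels), "R" (3x3) and "t" (3): a world point X has camera coordinates R X + t; the wrist camera has in their place "T_tool_cam" (4x4, takes a point from camera to tool coordinates, whose origin is the TCP and whose axes are the flange's). Camera axes: x right, y down, z forward; pixel columns grow to the right and rows downward; lengths in m; the calibration is good to about 2 mm. A picture is of the moment at which its call begins: read the wrist's pose just before it. camera_model takes no time and is no camera call.
- ctrl.close_job(): hands the job in; it is judged then, once.
The state is a dict: "time": time; "joint_positions": joint angles; "qd": joint speeds; "joint_torque": joint torques, N m; "position": TCP position; "tool_rot": TCP orientation; "ft_force": force on the tool from outside, world axes, zero at the start; "torque": the same for the moment, N m; "grip_width": opening from 0.0 (shut) to 1.0 (fully open); "grip_force": force on a finger pad.
Only numpy, scipy, OpenCV 4.12 (cv2) and the standard library are available. Lean on these libraries where they do the work, as an engineer would, in place of code of your own. Each camera call takes 0.05 s, during which the arm holds its last target. There are 200 camera calls.

## Working session

There is one attempt and no reset: what is moved stays moved. The work goes in short steps, Python scripts to look and compute and a tool call to move; the robot and the scene stay as the last step left them, time stands still between calls to the robot, and variables do not carry over. Pictures are saved under pics/ and viewed, at most 13 in all, crops included, and the job is handed in when it is done.

Besides the shell and the picture viewer there is one more tool, called after ">>>" by a JSON object that holds its "fn" and its "kwargs". step_arm: Moves the arm, as the interface text tells. Its arguments: {"type":"object","properties":{"commands":{"type":"array"},"gripper":{"type":"number"},"force":{"type":"number"}},"required":["commands"]}

```bash
mkdir -p pics; ls
cat > h.py <<'E'
import numpy as np, cv2
from scipy.spatial.transform import Rotation as Rot
from bench import ctrl
def cam(name, st=None):
    m=ctrl.camera_model(name)
    K=np.array([[m['fx'],0,m['cx']],[0,m['fy'],m['cy']],[0,0,1.]])
    if 'T_tool_cam' in m:
        st=st or ctrl.get_state()
        T=np.eye(4);T[:3,:3]=Rot.from_rotvec(st['tool_rot']).as_matrix();T[:3,3]=st['position']
        W=np.linalg.inv(T@np.array(m['T_tool_cam']));return K,W[:3,:3],W[:3,3]
    return K,np.array(m['R']),np.array(m['t'])
def ray(c,uv,z):
    K,R,t=c; o=-R.T@t; out=[]
    for p in np.atleast_2d(uv):
        d=R.T@np.linalg.solve(K,[p[0],p[1],1]); out.append(o+d*(z-o[2])/d[2])
    return np.array(out)
def proj(c,X):
    K,R,t=c; q=(K@(R@np.atleast_2d(X).T+t[:,None])).T; return q[:,:2]/q[:,2:]
def snap(name,fn):
    st=ctrl.get_state(); im=ctrl.get_image(name); cv2.imwrite('pics/'+fn,im[:,:,::-1]); return im,cam(name,st)
E
python3 - <<'E'
from h import *
a,_=snap('scene','scene0.png');b,_=snap('side','side0.png')
s=ctrl.get_state();print(s)
for n in('scene','side'):
    K,R,t=cam(n);print(n,-R.T@t,R[2])
cv2.imwrite('pics/both0.png',cv2.resize(np.hstack([a,b])[:,:,::-1],(800,300)))
E
```

```text
pics
{'time': 0.1, 'joint_positions': array([-1.28291596,  0.32176107, -0.07008672,  1.4515438 ,  0.02262129,
        1.37080304, -0.05689965]), 'qd': array([ 9.98093096e-05, -1.78375131e-03, -2.63492726e-04, -3.12621549e-03,
        2.60114033e-04,  9.56694808e-04, -6.87581722e-04]), 'joint_torque': array([-8.43468843e-04, -4.92566657e+01, -4.06274842e-01, -3.13401711e+01,
       -6.41403836e-02,  3.93008755e-02,  6.23902747e-05]), 'position': array([0.175667  , 0.62532527, 0.23556759]), 'tool_rot': array([-4.28641215e-01, -3.11208754e+00,  2.70798735e-03]), 'ft_force': array([-0.5822587 ,  0.34238986, -0.11964508]), 'torque': array([-0.00239598,  0.03687724,  0.00549201]), 'grip_force': 0.0, 'grip_width': 1.00154824873144}
scene [1.22223    0.71756275 1.00802785] [-0.55730714 -0.48642724 -0.67290214]
side [-0.2713785  -0.97830167  0.83248939] [ 0.47750587  0.70335359 -0.52657561]
```

View pics/scene0.png

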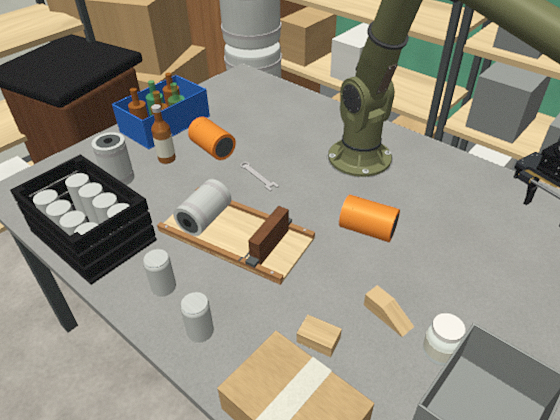

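View pics/side0.png

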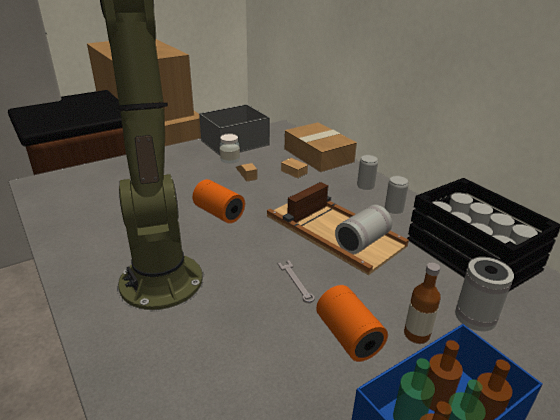

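Scene view: the silver keg lying on the runway is at (203,207). Look-alikes are the upright silver keg at (112,158) and the orange ones at (212,138) and (369,218). The wedge with a slope at (388,310) is the chock, and the plain block at (319,335) is the offcut. The stop is at (268,235). The side view agrees: keg (364,228), chock (247,172), stop (308,201). Next is a close crop to check this.

Run:
```python
from h import *
a=cv2.imread('pics/scene0.png');b=cv2.imread('pics/side0.png')
c1=cv2.resize(a[170:290,150:320],None,fx=2.35,fy=2.35,interpolation=cv2.INTER_CUBIC)
c2=cv2.resize(b[170:275,260:415],None,fx=2.58,fy=2.58,interpolation=cv2.INTER_CUBIC)
c3=cv2.resize(a[275:345,350:430],None,fx=4,fy=4,interpolation=cv2.INTER_CUBIC)
c4=cv2.resize(b[150:190,225:270],None,fx=7,fy=7,interpolation=cv2.INTER_CUBIC)
o=np.zeros((600,800,3),np.uint8)
for im,x,y in((c1,0,0),(c2,400,0),(c3,0,300),(c4,400,300)):
    im=im[:300,:400];o[y:y+im.shape[0],x:x+im.shape[1]]=im
cv2.imwrite('pics/crop1.png',o)
C=cam('scene');D=cam('side')
print(ray(C,[(160,227),(281,278),(313,235)],.026));print(ray(D,[(268,211),(372,268),(407,240)],.026))
```

```text
[[ 0.69485645 -0.23185131  0.026     ]
 [ 0.61176203  0.16500983  0.026     ]
 [ 0.43269779  0.13042986  0.026     ]]
[[ 0.416612    0.11301539  0.026     ]
 [ 0.50327004 -0.29215534  0.026     ]
 [ 0.686562   -0.24963109  0.026     ]]
```

View pics/crop1.png

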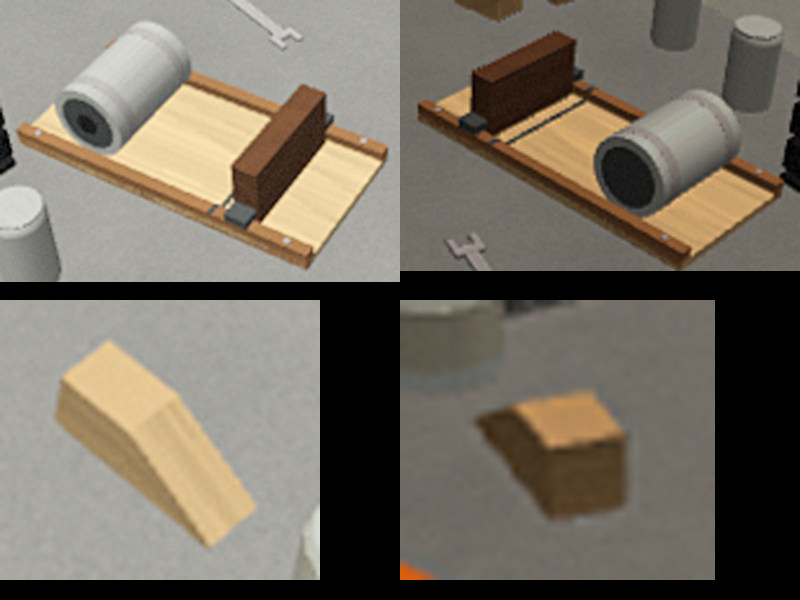

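The crops show the keg lying between the rails with a dark strip just ahead of the stop's near face. The wedge slopes toward its toe at scene pixel (408,331).

```bash
cat >> h.py <<'E'
def go(pos,yaw):
    """print shift/turn in tool axes to reach pos, tool down, tool y at world yaw (deg)"""
    s=ctrl.get_state();R=Rot.from_rotvec(s['tool_rot']).as_matrix()
    y=np.array([np.cos(np.radians(yaw)),np.sin(np.radians(yaw)),0]);z=np.array([0,0,-1.])
    Rt=np.column_stack([np.cross(y,z),y,z])
    print('travel',(R.T@(np.array(pos)-s['position'])).round(4),'turn',np.degrees(Rot.from_matrix(R.T@Rt).as_rotvec()).round(2),'pos',s['position'].round(4),'t',s['time'])
E
python3 - <<'E'
from h import *
print(np.array(ctrl.camera_model('wrist')['T_tool_cam']).round(3))
C=cam('scene');D=cam('side')
p=lambda x:print(x.round(4).tolist())
p(ray(C,[(365.5,294.5),(377.5,285.5),(395,298.75),(383.25,310)],.045));p(ray(C,[(413.75,326.25),(403,336.25)],.0043))
p(ray(C,[(157.7,224.5),(282.8,278.5),(314.7,233)],.026));p(ray(D,[(267,209.5),(371.6,266.9),(408,241.7)],.026))
p(ray(D,[(296,225),(334,204.5)],.026))
go([.57,-.08,.36],12)
E
```

```text
[[-0.001 -0.968 -0.252  0.068]
 [ 1.    -0.001  0.001 -0.001]
 [-0.001 -0.252  0.968 -0.148]
 [ 0.     0.     0.     1.   ]]
[[0.528, 0.3708, 0.045], [0.4846, 0.378, 0.045], [0.4921, 0.4335, 0.045], [0.5396, 0.4296, 0.045]]
[[0.5039, 0.5, 0.0043], [0.5456, 0.4946, 0.0043]]
[[0.6925, -0.2455, 0.026], [0.61, 0.1697, 0.026], [0.4232, 0.1291, 0.026]]
[[0.4188, 0.1227, 0.026], [0.5057, -0.288, 0.026], [0.6825, -0.2575, 0.026]]
[[0.4474, -0.0043, 0.026], [0.6295, 0.0301, 0.026]]
travel [-0.5703 -0.5727 -0.1234] turn [-9.000e-02  6.000e-02  6.232e+01] pos [0.1757 0.6253 0.2356] t 0.1
```

>>> {"fn": "step_arm", "kwargs": {"commands": [{"travel": [-0.57, -0.573, -0.123], "turn": [0, 0, 62]}, {"travel": [-0.57, -0.573, -0.123], "turn": [0, 0, 62]}, {"travel": [-0.57, -0.573, -0.123], "turn": [0, 0, 62]}, {"travel": [-0.57, -0.573, -0.123], "turn": [0, 0, 62]}, {"travel": [-0.57, -0.573, -0.123], "turn": [0, 0, 62]}], "gripper": 1, "force": 15}}

```text
time: 0.6
position: [0.2968, 0.4079, 0.2741]
tool_rot: [-1.547, -2.734, 0.001]
ft_force: [0.8, 0.2, 1.3]
grip_width: 1.0
grip_force: 0.0
```

```bash
python3 -c "
from h import *
go([.57,-.08,.36],12)"
```

```text
travel [-0.5589 -0.0171 -0.0859] turn [-2.000e-02  1.000e-02  1.899e+01] pos [0.2968 0.4079 0.2741] t 0.6
```

>>> {"fn": "step_arm", "kwargs": {"commands": [{"travel": [-0.56, -0.017, -0.086], "turn": [0, 0, 19]}, {"travel": [-0.56, -0.017, -0.086], "turn": [0, 0, 19]}, {"travel": [-0.56, -0.017, -0.086], "turn": [0, 0, 19]}, {"travel": [-0.56, -0.017, -0.086], "turn": [0, 0, 19]}, {"travel": [-0.56, -0.017, -0.086], "turn": [0, 0, 19]}]}}

```text
time: 1.1
position: [0.4187, 0.193, 0.3122]
tool_rot: [-1.97, -2.447, -0.0]
ft_force: [0.6, 0.5, 0.6]
grip_width: 0.995
grip_force: 0.0
```

```bash
python3 -c "
from h import *
go([.57,-.08,.36],12)"
```

```text
travel [-0.2991  0.0894 -0.0479] turn [ 0.   -0.02  0.34] pos [0.4187 0.193  0.3122] t 1.1
```

>>> {"fn": "step_arm", "kwargs": {"commands": [{"travel": [-0.3, 0.09, -0.048], "turn": [0, 0, 0]}, {"travel": [-0.3, 0.09, -0.048], "turn": [0, 0, 0]}, {"travel": [-0.3, 0.09, -0.048], "turn": [0, 0, 0]}, {"travel": [-0.3, 0.09, -0.048], "turn": [0, 0, 0]}, {"travel": [-0.3, 0.09, -0.048], "turn": [0, 0, 0]}]}}

```text
time: 1.6
position: [0.5386, -0.0227, 0.3503]
tool_rot: [-1.969, -2.448, -0.001]
ft_force: [1.4, 0.1, 0.2]
grip_width: 0.996
grip_force: 0.0
```

>>> {"fn": "step_arm", "kwargs": {"commands": [{"travel": [-0.06, 0.018, -0.01], "turn": [0, 0, 0]}, {"travel": [-0.06, 0.018, -0.01], "turn": [0, 0, 0]}, {"travel": [-0.06, 0.018, -0.01], "turn": [0, 0, 0]}, {"travel": [-0.06, 0.018, -0.01], "turn": [0, 0, 0]}]}}

```text
time: 2.0
position: [0.5683, -0.0749, 0.3593]
tool_rot: [-1.968, -2.447, 0.001]
ft_force: [-0.1, 0.8, -0.6]
grip_width: 1.002
grip_force: 0.0
```

```bash
python3 -c "
from h import *
a,c=snap('wrist','w1.png')
go([.57,-.08,.36],12)"
```

```text
travel [-0.0062  0.0004 -0.0006] turn [-0.06 -0.08  0.46] pos [ 0.5682 -0.074   0.3594] t 2.05
```

View pics/w1.png

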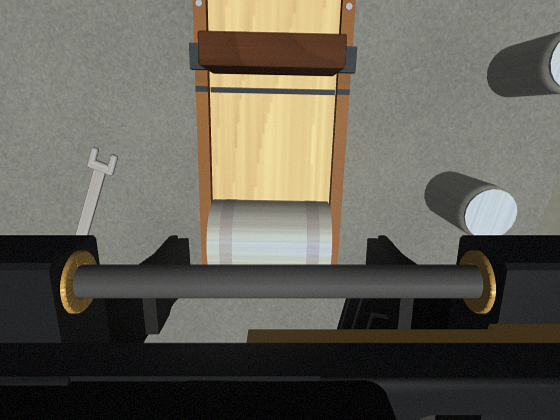

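The wrist view shows the dark strip at row ~90 (columns 196–349), the rails at columns ~202 and ~343, the stop's top at rows 32–75, and the keg at rows 200–265.

Run:
```python
from h import *
im=cv2.imread('pics/w1.png')[:,:,::-1].astype(int)
c=cam('wrist')
g=im.sum(2)
# strip on board: dark centroid per column
cols=np.arange(216,332)
w=np.clip(330-g[80:102,216:332],0,None); r=(w*np.arange(80,102)[:,None]).sum(0)/w.sum(0)
P=ray(c,np.column_stack([cols,r]),.012)
print('strip',P[0].round(4),P[-1].round(4),'yaw',np.degrees(np.arctan2(*(np.polyfit(P[:,0],P[:,1],1)[0],1))).round(2))
hsv=cv2.cvtColor(im.astype(np.uint8),cv2.COLOR_RGB2HSV).astype(int)
L=[];Rr=[]
for row in list(range(8,22))+list(range(105,195)):
    m=np.where((hsv[row,:,1]>60)&(im[row,:,0]>im[row,:,2]+25))[0]; m=m[(m>185)&(m<360)]
    L.append((m[0]-.5,row));Rr.append((m[-1]+.5,row))
A=ray(c,L,.026);B=ray(c,Rr,.026)
for X in(A,B):
    q=np.polyfit(X[:,1],X[:,0],1);print('edge x=%.4f*y+%.4f'%tuple(q),'ang',np.degrees(np.arctan2(1,q[0])).round(2),'res',np.std(X[:,0]-np.polyval(q,X[:,1])).round(4))
print('keg front rows', [int(np.where((np.ptp(im[150:230,k],axis=1)<25))[0][0]+150) for k in range(220,325,20)])
print([ (k,int(np.where(g[60:85,k]>450)[0][0]+60)) for k in range(220,325,25)])
print('keg ends row235', [tuple(im[235,k]) for k in (202,205,208,211,326,329,332,335,338)])
```

```text
strip [0.4665 0.0049 0.012 ] [0.6174 0.0346 0.012 ] yaw 11.19
edge x=-0.1971*y+0.4421 ang 101.15 res 0.0004
edge x=-0.1977*y+0.6462 ang 101.18 res 0.0004
keg front rows [200, 200, 201, 201, 202, 202]
[(220, 74), (245, 74), (270, 75), (295, 76), (320, 76)]
keg ends row235 [(np.int64(154), np.int64(106), np.int64(68)), (np.int64(149), np.int64(102), np.int64(63)), (np.int64(189), np.int64(197), np.int64(188)), (np.int64(194), np.int64(199), np.int64(191)), (np.int64(188), np.int64(195), np.int64(186)), (np.int64(192), np.int64(202), np.int64(193)), (np.int64(162), np.int64(126), np.int64(96)), (np.int64(154), np.int64(112), np.int64(74)), (np.int64(152), np.int64(105), np.int64(70))]
```

```bash
cat >> h.py <<'E'
YAW=11.17
U=np.array([-np.sin(np.radians(YAW)),np.cos(np.radians(YAW)),0]);V=np.array([U[1],-U[0],0]);M=np.array([.5403,.0195,0])
def lane(p): d=np.asarray(p)-M; return np.array([d@V,d@U])   # (across, along from mark)
def world(a,s,z): r=M+V*a+U*s; r[2]=z; return r
def axis(c,uv,side):
    """lane coordinate of keg axis from tangent pixel; side=+1 front silhouette"""
    K,R,t=c;o=-R.T@t;d=R.T@np.linalg.solve(K,[*uv,1]);os=lane(o)[1]
    n=np.array([d@U,d[2]]);n/=np.linalg.norm(n); # line through (os,oz)
    nn=np.array([-n[1],n[0]]); nn*=np.sign(nn[0])  # unit normal pointing +s
    # (axis-o).nn = -side*.05
    return os+(-side*.05-(.062-o[2])*nn[1])/nn[0]
E
python3 - <<'E'
from h import *
c=cam('wrist')
print('keg',[round(axis(c,(k,r-.5),1),4) for k,r in((220,200),(270,200.7),(320,202))])
print('stop face base',[lane(ray(c,(k,r),.012)[0]).round(4) for k,r in((220,74),(320,76))],[lane(ray(c,(k,r),.026)[0]).round(4) for k,r in((220,74),)])
print('keg ends',[lane(ray(c,(k,235),.105)[0]).round(4) for k in(207,331)])
C=cam('scene')
print('crate,upright keg,can',ray(C,[(152,237),(120,182),(160,293)],0).round(3).tolist(), [lane(x).round(3) for x in ray(C,[(152,237),(120,182)],0)])
go(world(0,-.29,.30),YAW)
E
```

```text
keg [np.float64(-0.1906), np.float64(-0.1901), np.float64(-0.1904)]
stop face base [array([-0.0695,  0.0195]), array([0.0628, 0.0199])] [array([-0.0673,  0.0181])]
keg ends [array([-0.0741, -0.1729]), array([ 0.0751, -0.1696])]
crate,upright keg,can [[0.723, -0.241, 0.0], [0.63, -0.532, 0.0], [0.839, -0.058, 0.0]] [array([ 0.129, -0.291]), array([-0.019, -0.558])]
travel [-0.1926 -0.0136  0.0591] turn [-0.06 -0.07  1.29] pos [ 0.5682 -0.074   0.3594] t 2.05
```

Run:
```python
from h import *
C=cam('scene');D=cam('side')
print([lane(x).round(3) for x in ray(D,[(412,232),(500,268)],0)])
for z in(.1,.15): print(z,[lane(x).round(3) for x in ray(C,[(151,199),(78,157),(92,240)],z)],[lane(x).round(3) for x in ray(D,[(413,190),(497,240)],z)])
```

```text
[array([ 0.177, -0.262]), array([ 0.203, -0.537])]
0.1 [array([ 0.078, -0.313]), array([ 0.033, -0.658]), array([ 0.281, -0.339])] [array([ 0.252, -0.2  ]), array([ 0.176, -0.513])]
0.15 [array([ 0.118, -0.266]), array([ 0.075, -0.591]), array([ 0.31, -0.29])] [array([ 0.168, -0.242]), array([ 0.096, -0.534])]
```

>>> {"fn": "step_arm", "kwargs": {"commands": [{"travel": [-0.19, -0.024, 0.06], "turn": [0, 0, 1.3]}, {"travel": [-0.19, -0.024, 0.06], "turn": [0, 0, 1.3]}, {"travel": [-0.19, -0.024, 0.06], "turn": [0, 0, 1.3]}, {"travel": [-0.19, -0.024, 0.06], "turn": [0, 0, 1.3]}, {"travel": [-0.19, -0.024, 0.06], "turn": [0, 0, 1.3]}]}}

```text
time: 2.55
position: [0.5823, -0.2724, 0.2971]
tool_rot: [-2.006, -2.414, 0.009]
ft_force: [-1.1, -1.0, -0.4]
grip_width: 1.003
grip_force: 0.0
```

```bash
python3 -c "
from h import *
go(world(-.01,-.285,.068),YAW)
print(ctrl.get_state()['joint_positions'].round(2))"
```

```text
travel [0.0099 0.0065 0.229 ] turn [-0.34  0.09 -0.63] pos [ 0.5823 -0.2724  0.2971] t 2.55
[-0.24  0.37  0.85  1.4  -0.27  1.5   0.78]
```

>>> {"fn": "step_arm", "kwargs": {"commands": [{"travel": [0.008, 0.006, 0.04], "turn": [-0.3, 0, -0.6]}, {"travel": [0.008, 0.006, 0.08], "turn": [-0.3, 0, -0.6]}, {"travel": [0.008, 0.006, 0.12], "turn": [-0.3, 0, -0.6]}, {"travel": [0.008, 0.006, 0.16], "turn": [-0.3, 0, -0.6]}, {"travel": [0.008, 0.006, 0.19], "turn": [-0.3, 0, -0.6]}]}}

```text
time: 3.05
position: [0.5898, -0.2534, 0.1072]
tool_rot: [-1.98, -2.439, -0.008]
ft_force: [0.5, -0.7, 0.3]
grip_width: 1.001
grip_force: 0.0
```

>>> {"fn": "step_arm", "kwargs": {"commands": [{"travel": [0, 0, 0.02], "turn": [0, 0, 0]}, {"travel": [0, 0, 0.036], "turn": [0, 0, 0]}, {"travel": [0, 0, 0.036], "turn": [0, 0, 0]}]}}

```text
time: 3.35
position: [0.5895, -0.2545, 0.0717]
tool_rot: [-1.981, -2.437, -0.006]
ft_force: [-0.6, -0.9, 0.1]
grip_width: 0.999
grip_force: 0.0
```

```bash
python3 -c "
from h import *
s=ctrl.get_state();print(lane(s['position']),s['ft_force'])
go(world(-.01,-.26,.069),YAW)"
```

```text
[-0.0048625 -0.2783802] [-0.58298565 -0.86142019  0.06457451]
travel [ 0.0184 -0.0049  0.0028] turn [ 0.13 -0.18  0.6 ] pos [ 0.5895 -0.2545  0.0717] t 3.35
```

>>> {"fn": "step_arm", "kwargs": {"commands": [{"travel": [0.015, -0.004, 0.002], "turn": [0, 0, 0.6]}, {"travel": [0.022, -0.004, 0.002], "turn": [0, 0, 0.6]}, {"travel": [0.025, -0.004, 0.002], "turn": [0, 0, 0.6]}, {"travel": [0.027, -0.004, 0.002], "turn": [0, 0, 0.6]}, {"travel": [0.029, -0.004, 0.002], "turn": [0, 0, 0.6]}]}}

```text
time: 3.85
position: [0.5811, -0.23, 0.0726]
tool_rot: [1.994, 2.421, 0.007]
ft_force: [-0.5, 0.7, -0.5]
grip_width: 1.002
grip_force: 0.0
```

>>> {"fn": "step_arm", "kwargs": {"commands": [{"travel": [0.002, 0, 0], "turn": [0, 0, 0]}, {"travel": [0.004, 0, 0], "turn": [0, 0, 0]}, {"travel": [0.006, 0, 0], "turn": [0, 0, 0]}, {"travel": [0.009, 0, 0], "turn": [0, 0, 0]}, {"travel": [0.012, 0, 0], "turn": [0, 0, 0]}]}}

```text
time: 4.35
position: [0.5782, -0.2178, 0.0719]
tool_rot: [1.996, 2.422, 0.006]
ft_force: [-0.3, 0.1, -0.6]
grip_width: 1.0
grip_force: 0.1
```

```bash
python3 -c "
from h import *
s=ctrl.get_state();print(lane(s['position']),s['ft_force'])
im,c=snap('wrist','w2.png')
go(world(-.005,-.1,.07),YAW)"
```

```text
[-0.00878204 -0.24017756] [-0.33821491  0.12047391 -0.61657137]
travel [0.1394 0.0034 0.0019] turn [ 0.29 -0.06 -0.1 ] pos [ 0.5782 -0.217   0.0718] t 4.4
```

View pics/w2.png

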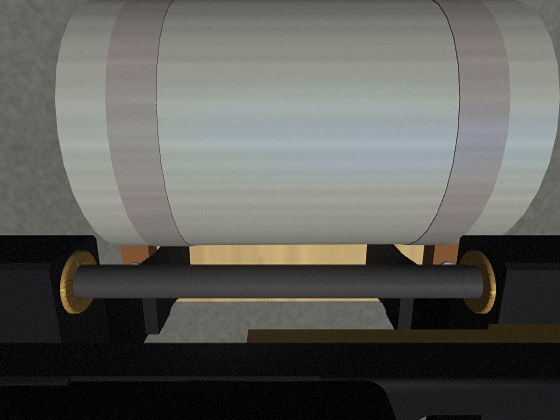

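The keg's back edge is at row 244, with both fingers at it (columns ~170 and ~385), so I'm rolling on.

>>> {"fn": "step_arm", "kwargs": {"commands": [{"travel": [0.004, 0, 0.001], "turn": [0, 0, 0]}, {"travel": [0.009, 0, 0.001], "turn": [0, 0, 0]}, {"travel": [0.015, 0.001, 0.001], "turn": [0, 0, 0]}, {"travel": [0.021, 0.001, 0.001], "turn": [0, 0, 0]}, {"travel": [0.027, 0.001, 0.001], "turn": [0, 0, 0]}]}}

```text
time: 4.9
position: [0.574, -0.1902, 0.0708]
tool_rot: [1.995, 2.423, 0.007]
ft_force: [-0.1, 0.7, 0.7]
grip_width: 1.0
grip_force: 0.0
```

>>> {"fn": "step_arm", "kwargs": {"commands": [{"travel": [0.006, 0, 0], "turn": [0, 0, 0]}, {"travel": [0.012, 0, 0], "turn": [0, 0, 0]}, {"travel": [0.018, 0, 0], "turn": [0, 0, 0]}, {"travel": [0.024, 0, 0], "turn": [0, 0, 0]}, {"travel": [0.03, 0, 0], "turn": [0, 0, 0]}]}}

```text
time: 5.4
position: [0.5683, -0.1614, 0.071]
tool_rot: [1.995, 2.422, 0.007]
ft_force: [-0.2, -0.1, 0.9]
grip_width: 1.002
grip_force: 0.1
```

>>> {"fn": "step_arm", "kwargs": {"commands": [{"travel": [0.006, 0, 0], "turn": [0, 0, 0]}, {"travel": [0.012, 0, 0], "turn": [0, 0, 0]}, {"travel": [0.018, 0, 0], "turn": [0, 0, 0]}, {"travel": [0.023, 0, 0], "turn": [0, 0, 0]}, {"travel": [0.027, 0, 0], "turn": [0, 0, 0]}]}}

```text
time: 5.9
position: [0.5631, -0.1347, 0.0709]
tool_rot: [1.995, 2.423, 0.007]
ft_force: [0.2, 0.5, 0.4]
grip_width: 1.001
grip_force: 0.0
```

```bash
python3 -c "
from h import *
s=ctrl.get_state();print(lane(s['position']),s['ft_force'])
im,c=snap('wrist','w3.png')
g=im[150:300,275].astype(int);print(g[::6].tolist())
a,c2=snap('scene','s3.png')
go(world(-.005,-.095,.07),YAW)"
```

```text
[-0.00750045 -0.1556774 ] [0.20479626 0.46486654 0.38214962]
[[154, 162, 164], [163, 174, 171], [156, 166, 165], [163, 172, 166], [154, 162, 157], [158, 164, 158], [154, 158, 149], [151, 150, 143], [151, 151, 142], [145, 150, 141], [150, 151, 141], [142, 141, 137], [137, 137, 128], [134, 134, 127], [120, 122, 113], [103, 107, 100], [199, 171, 120], [194, 167, 117], [193, 165, 116], [121, 105, 71], [43, 40, 37], [53, 51, 48], [63, 60, 58], [74, 70, 67], [67, 64, 62]]
travel [0.0605 0.0023 0.0009] turn [ 0.3  -0.04 -0.07] pos [ 0.5632 -0.1344  0.0709] t 6.0
```

View pics/s3.png

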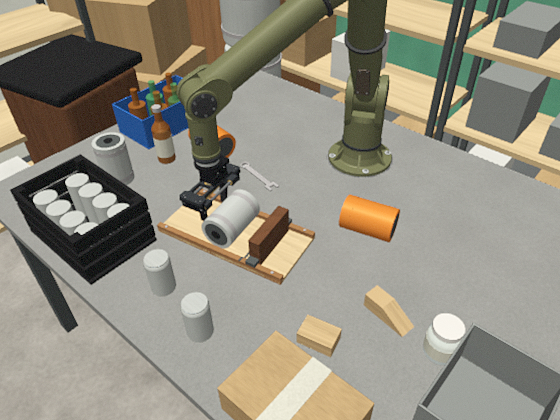

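The keg is now at scene (233,218), still square and ahead of the fingers.

>>> {"fn": "step_arm", "kwargs": {"commands": [{"travel": [0.005, 0, 0], "turn": [0, 0, 0]}, {"travel": [0.01, 0, 0], "turn": [0, 0, 0]}, {"travel": [0.015, 0, 0], "turn": [0, 0, 0]}, {"travel": [0.02, 0, 0], "turn": [0, 0, 0]}, {"travel": [0.025, 0, 0], "turn": [0, 0, 0]}]}}

```text
time: 6.5
position: [0.5585, -0.1108, 0.0712]
tool_rot: [1.995, 2.422, 0.006]
ft_force: [-0.5, 0.8, 0.2]
grip_width: 0.997
grip_force: 0.2
```

>>> {"fn": "step_arm", "kwargs": {"commands": [{"travel": [0.005, 0, 0], "turn": [0, 0, 0]}, {"travel": [0.01, 0, 0], "turn": [0, 0, 0]}, {"travel": [0.014, 0, 0], "turn": [0, 0, 0]}, {"travel": [0.017, 0, 0], "turn": [0, 0, 0]}, {"travel": [0.02, 0, 0], "turn": [0, 0, 0]}]}}

```text
time: 7.0
position: [0.5545, -0.0909, 0.0709]
tool_rot: [1.995, 2.422, 0.007]
ft_force: [0.6, 0.5, -0.4]
grip_width: 0.996
grip_force: 0.0
```

```bash
python3 -c "
from h import *
s=ctrl.get_state();print(lane(s['position']),s['ft_force'])
for i in range(2):
  im,c=snap('wrist','w4.png')
  g=im[:,275].astype(int)
  r=200+np.where(g[200:260,0]-g[200:260,2]>40)[0][0]
  print(r,axis(c,(275,r-.5),-1), lane(ctrl.get_state()['position']))"
```

```text
[-0.00743577 -0.11104517] [ 0.64180257  0.4827167  -0.38186077]
240 -0.0474547988244257 [-0.00734791 -0.11048368]
238 -0.04599576673726097 [-0.00736571 -0.11084104]
```

>>> {"fn": "step_arm", "kwargs": {"commands": [{"travel": [0.003, 0, 0], "turn": [0, 0, 0]}, {"travel": [0.006, 0, 0], "turn": [0, 0, 0]}, {"travel": [0.009, 0, 0], "turn": [0, 0, 0]}, {"travel": [0.012, 0, 0], "turn": [0, 0, 0]}, {"travel": [0.014, 0, 0], "turn": [0, 0, 0]}]}}

```text
time: 7.6
position: [0.5519, -0.0773, 0.071]
tool_rot: [1.995, 2.422, 0.007]
ft_force: [0.1, 0.4, 0.1]
grip_width: 0.996
grip_force: 0.0
```

>>> {"fn": "step_arm", "kwargs": {"commands": [{"travel": [0.002, 0, 0], "turn": [0, 0, 0]}, {"travel": [0.004, 0, 0], "turn": [0, 0, 0]}, {"travel": [0.006, 0, 0], "turn": [0, 0, 0]}, {"travel": [0.008, 0, 0], "turn": [0, 0, 0]}]}}

```text
time: 8.0
position: [0.5508, -0.0721, 0.0712]
tool_rot: [1.994, 2.419, 0.003]
ft_force: [2.0, -8.2, -1.7]
grip_width: 0.999
grip_force: 4.2
```

```bash
python3 -c "
from h import *
s=ctrl.get_state();print(lane(s['position']),s['ft_force'])
im,c=snap('wrist','w5.png')
g=im[:,275].astype(int)
r=200+np.where(g[200:260,0]-g[200:260,2]>40)[0][0]
print(r,axis(c,(275,r-.5),-1), lane(ctrl.get_state()['position']))"
```

```text
[-0.00747446 -0.09187391] [ 2.01315167 -8.18573758 -1.68050943]
247 -0.03142335077879757 [-0.00750264 -0.09192527]
```

>>> {"fn": "step_arm", "kwargs": {"commands": [{"travel": [0.001, 0, 0], "turn": [0, 0, 0]}, {"travel": [0.002, 0, 0], "turn": [0, 0, 0]}, {"travel": [0.003, 0, 0], "turn": [0, 0, 0]}, {"travel": [0.004, 0, 0], "turn": [0, 0, 0]}]}}

```text
time: 8.45
position: [0.5506, -0.072, 0.0714]
tool_rot: [1.992, 2.414, -0.001]
ft_force: [3.1, -12.7, -3.8]
grip_width: 1.0
grip_force: 6.9
```

>>> {"fn": "step_arm", "kwargs": {"commands": [{"travel": [0.001, 0, 0], "turn": [0, 0, 0]}, {"travel": [0.002, 0, 0], "turn": [0, 0, 0]}, {"travel": [0.003, 0, 0], "turn": [0, 0, 0]}, {"travel": [0.004, 0, 0], "turn": [0, 0, 0]}]}}

```text
time: 8.85
position: [0.5501, -0.0691, 0.0716]
tool_rot: [1.992, 2.412, -0.001]
ft_force: [4.1, -14.0, -2.8]
grip_width: 1.002
grip_force: 7.2
```

>>> {"fn": "step_arm", "kwargs": {"commands": [{"travel": [0.0012, 0, 0], "turn": [0, 0, 0]}, {"travel": [0.0024, 0, 0], "turn": [0, 0, 0]}, {"travel": [0.0036, 0, 0], "turn": [0, 0, 0]}, {"travel": [0.0048, 0, 0], "turn": [0, 0, 0]}, {"travel": [0.006, 0, 0], "turn": [0, 0, 0]}]}}

```text
time: 9.35
position: [0.5489, -0.0633, 0.0715]
tool_rot: [1.992, 2.412, -0.002]
ft_force: [3.7, -13.9, -3.2]
grip_width: 0.994
grip_force: 7.3
```

>>> {"fn": "step_arm", "kwargs": {"commands": [{"travel": [0.0014, 0, 0], "turn": [0, 0, 0]}, {"travel": [0.0028, 0, 0], "turn": [0, 0, 0]}, {"travel": [0.0042, 0, 0], "turn": [0, 0, 0]}, {"travel": [0.0056, 0, 0], "turn": [0, 0, 0]}, {"travel": [0.007, 0, 0], "turn": [0, 0, 0]}]}}

```text
time: 9.85
position: [0.5476, -0.0564, 0.0715]
tool_rot: [1.993, 2.412, -0.002]
ft_force: [3.6, -14.5, -2.4]
grip_width: 0.999
grip_force: 7.4
```

```bash
python3 -c "
from h import *
s=ctrl.get_state();print(lane(s['position']),s['ft_force'])
im,c=snap('wrist','w6.png')
g=im[:,275].astype(int)
r=200+np.where(g[200:260,0]-g[200:260,2]>40)[0][0]
print(r,axis(c,(275,r-.5),-1), lane(ctrl.get_state()['position']))
snap('side','d6.png')
a=cv2.imread('pics/d6.png')[150:285,250:430];cv2.imwrite('pics/d6c.png',cv2.resize(a,None,fx=4,fy=4,interpolation=cv2.INTER_CUBIC))"
```

```text
[-0.00757629 -0.07589395] [  3.5971558  -14.47748794  -2.37797269]
247 -0.015486127412656241 [-0.00758445 -0.07552078]
```

View pics/d6c.png

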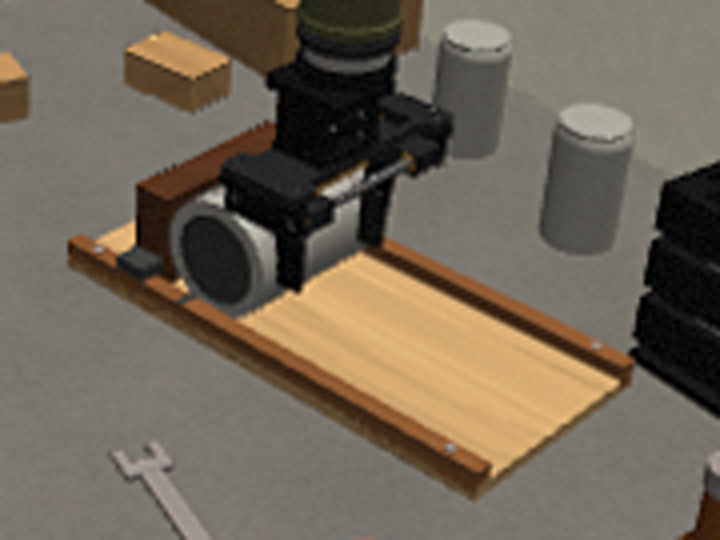

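Side crop: the keg is against the stop, its end disc centred at crop (216,257). The strip's end on the near rail is at (187,298).

Run:
```python
from h import *
D=cam('side')
print('strip',lane(ray(D,(250+187/4,150+298/4),.026)[0]))
print('disc',lane(ray(D,(250+216/4,150+257/4),.062)[0]))
# expected pixels if axis at -.016 / rel
print(((proj(D,[world(-.075,s,.062) for s in(-.016,-.010)])-[250,150])*4).round(1), ((proj(D,[world(-.092,0,.026)])-[250,150])*4).round(1))
s=ctrl.get_state();print(lane(s['position']))
```

```text
strip [-0.09193335 -0.00499628]
disc [-0.07347746 -0.01697176]
[[213.8 257.2]
 [208.2 254.2]] [[182.4 295.5]]
[-0.00755381 -0.07551042]
```

Run:
```python
from h import *
def prof(im,c,al,z,lab):
    S=np.arange(-.02,.016,.001);g=cv2.imread('pics/'+im,0).astype(np.float32);o=[]
    for s in S:
        uv=proj(c,[world(a,s,z) for a in al]).astype(np.float32);o.append(cv2.remap(g,uv[:,:1],uv[:,1:],cv2.INTER_LINEAR).mean())
    o=np.array(o);w=np.clip(np.percentile(o,60)-20-o,0,None);print(lab,S[o.argmin()].round(4),((w*S).sum()/w.sum()).round(4),o.astype(int)[::2])
prof('side0.png',cam('side'),np.linspace(-.02,.06,30),.012,'side board')
prof('side0.png',cam('side'),np.linspace(-.096,-.088,6),.026,'side rail')
prof('scene0.png',cam('scene'),np.linspace(.088,.096,6),.026,'scene rail')
prof('scene0.png',cam('scene'),np.linspace(.06,.078,8),.012,'scene board')
```

```text
side board -0.003 -0.0031 [166 167 168 170 170 159 132  99  74  75 103 137 159 167 170 172 174 169]
side rail -0.003 -0.0028 [96 95 97 98 97 96 85 71 61 60 69 81 91 92 92 93 93 92]
scene rail 0.015 0.0029 [148 147 146 148 150 149 139 119 102 101 118 136 144 144 143 138 124 104]
scene board 0.01 0.0078 [204 204 204 199 194 189 182 157 125 124 157 181 165 125 101  98 100 101]
```

>>> {"fn": "step_arm", "kwargs": {"commands": [{"travel": [0.0012, 0, 0], "turn": [0, 0, 0]}, {"travel": [0.0024, 0, 0], "turn": [0, 0, 0]}, {"travel": [0.0036, 0, 0], "turn": [0, 0, 0]}, {"travel": [0.0048, 0, 0], "turn": [0, 0, 0]}, {"travel": [0.006, 0, 0], "turn": [0, 0, 0]}]}}

```text
time: 10.45
position: [0.5464, -0.0506, 0.0715]
tool_rot: [1.993, 2.412, -0.002]
ft_force: [3.7, -14.7, -2.7]
grip_width: 1.004
grip_force: 7.4
```

>>> {"fn": "step_arm", "kwargs": {"commands": [{"travel": [0.0012, 0, 0], "turn": [0, 0, 0]}, {"travel": [0.0024, 0, 0], "turn": [0, 0, 0]}, {"travel": [0.0036, 0, 0], "turn": [0, 0, 0]}, {"travel": [0.0048, 0, 0], "turn": [0, 0, 0]}]}}

```text
time: 10.85
position: [0.5455, -0.0459, 0.0715]
tool_rot: [1.993, 2.412, -0.002]
ft_force: [3.4, -13.5, -2.6]
grip_width: 1.002
grip_force: 7.4
```

```bash
python3 -c "
from h import *
s=ctrl.get_state();print(lane(s['position']),s['ft_force'])
im,c=snap('wrist','w7.png')
g=im[:,275].astype(int)
r=200+np.where(g[200:260,0]-g[200:260,2]>40)[0][0]
print(r,axis(c,(275,r-.5),-1), lane(ctrl.get_state()['position']))
snap('side','d7.png')
a=cv2.imread('pics/d7.png')[190:235,280:330];cv2.imwrite('pics/d7c.png',cv2.resize(a,None,fx=10,fy=10,interpolation=cv2.INTER_CUBIC))"
```

```text
[-0.00757254 -0.06519102] [  3.35055109 -13.47954129  -2.60200282]
247 -0.004774493388511934 [-0.00754573 -0.06487784]
```

View pics/d7c.png

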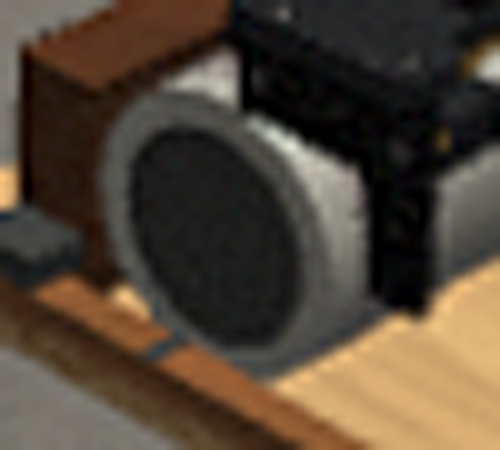

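The crop shows the end disc centred at (216,238) and the strip end at (163,348). I'll compare their lane coordinates.

Run:
```python
from h import *
D=cam('side')
print('strip',lane(ray(D,(279.55+16.3,189.55+34.8),.026)[0]),'disc',lane(ray(D,(279.55+21.6,189.55+23.8),.062)[0]))
g=cv2.imread('pics/d7.png',0)[200:228,288:316];m=(g<70).astype(np.uint8)
n,l,st,ce=cv2.connectedComponentsWithStats(m);print([(st[i].tolist(),(ce[i]+[288,200]).round(1)) for i in range(1,n) if st[i][4]>80])
```

```text
strip [-0.09339858 -0.00245432] disc [-0.07616839 -0.00725004]
[([0, 2, 23, 26, 345], array([300.1, 214.6]))]
```

>>> {"fn": "step_arm", "kwargs": {"commands": [{"travel": [0.001, 0, 0], "turn": [0, 0, 0]}, {"travel": [0.002, 0, 0], "turn": [0, 0, 0]}, {"travel": [0.003, 0, 0], "turn": [0, 0, 0]}, {"travel": [0.0036, 0, 0], "turn": [0, 0, 0]}]}}

```text
time: 11.35
position: [0.5448, -0.0423, 0.0715]
tool_rot: [1.993, 2.412, -0.002]
ft_force: [3.0, -14.1, -2.8]
grip_width: 1.005
grip_force: 7.4
```

>>> {"fn": "step_arm", "kwargs": {"commands": [{"travel": [-0.002, 0, 0], "turn": [0, 0, 0]}, {"travel": [-0.004, 0, 0], "turn": [0, 0, 0]}, {"travel": [-0.006, 0, 0], "turn": [0, 0, 0]}, {"travel": [-0.008, 0, 0], "turn": [0, 0, 0]}, {"travel": [-0.01, 0, 0], "turn": [0, 0, 0]}]}}

```text
time: 11.85
position: [0.5454, -0.0437, 0.0708]
tool_rot: [1.996, 2.424, 0.008]
ft_force: [-0.6, 0.1, 0.5]
grip_width: 1.003
grip_force: 0.0
```

>>> {"fn": "step_arm", "kwargs": {"commands": [{"travel": [-0.004, 0, 0], "turn": [0, 0, 0]}, {"travel": [-0.01, 0, 0], "turn": [0, 0, 0]}, {"travel": [-0.02, 0, 0], "turn": [0, 0, 0]}, {"travel": [-0.035, 0, 0], "turn": [0, 0, 0]}, {"travel": [-0.05, 0, 0], "turn": [0, 0, 0]}]}}

```text
time: 12.35
position: [0.5552, -0.0947, 0.071]
tool_rot: [1.995, 2.422, 0.007]
ft_force: [-0.1, -0.5, 0.3]
grip_width: 1.001
grip_force: 0.0
```

Run:
```python
from h import *
s=ctrl.get_state();print(lane(s['position']),s['ft_force'])
for f in('w8.png','w9.png'):
  im,c=snap('wrist',f)
  g=im[:,275].astype(int);d=g[:,0]-g[:,2]
  r=np.where(d[20:260]>40)[0][0]+20
  print(r,axis(c,(275,r-.5),-1))
snap('side','d8.png')
print(lane(ctrl.get_state()['position']))
go(world(0,-.17,.30),YAW)
```

```text
[-0.00746058 -0.11494544] [-0.13342035 -0.5244697   0.3310783 ]
125 -0.0017179980646416584
115 -0.0010933110941570984
[-0.00782637 -0.11553119]
travel [-0.0545  0.0093 -0.2289] turn [ 0.3   0.03 -0.29] pos [ 0.555  -0.0954  0.071 ] t 12.5
```

>>> {"fn": "step_arm", "kwargs": {"commands": [{"travel": [-0.03, 0, -0.04], "turn": [0, 0, 0]}, {"travel": [-0.05, 0, -0.09], "turn": [0, 0, 0]}, {"travel": [-0.05, 0, -0.14], "turn": [0, 0, 0]}, {"travel": [-0.05, 0, -0.19], "turn": [0, 0, 0]}, {"travel": [-0.05, 0, -0.22], "turn": [0, 0, 0]}]}}

```text
time: 13.0
position: [0.5642, -0.1429, 0.2947]
tool_rot: [1.993, 2.421, 0.011]
ft_force: [0.2, 0.6, -0.0]
grip_width: 0.999
grip_force: 0.0
```

```bash
python3 -c "
from h import *
im,c=snap('wrist','w10.png')
d=np.array([.139,.99,0])
go(np.array([.511,.403,.27])-.07*d,-8)"
```

```text
travel [0.4808 0.0273 0.0291] turn [ 0.93 -0.06 19.08] pos [ 0.5663 -0.1434  0.2995] t 13.05
```

View pics/w10.png

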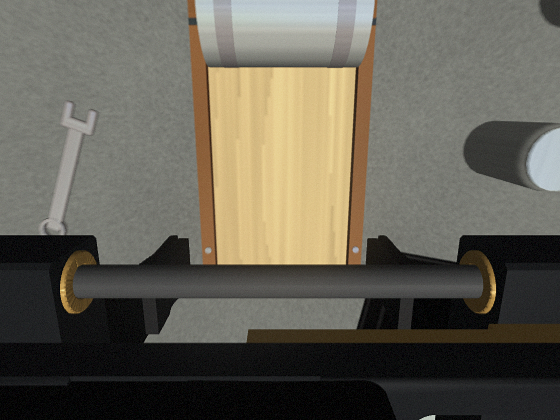

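The keg is free and square. Its back edge is at row 66, and the strip's ends on the rails are at (193,21) and (374,21).

```bash
python3 -c "
from h import *
c=cam('wrist')
g=cv2.imread('pics/w10.png',0)
for k in(192,374):
  w=np.clip(80-g[12:32,k].astype(float),0,None);r=(w*np.arange(12,32)).sum()/w.sum();print(r,lane(ray(c,(k,r),.026)[0]))
print(axis(c,(285,66.5),-1),axis(c,(230,66),-1))"
```

```text
20.89830508474576 [-0.09362595 -0.00076359]
21.366666666666667 [ 0.10411831 -0.0009128 ]
-0.0009288069464397225 -0.0004280880276892052
```

>>> {"fn": "step_arm", "kwargs": {"commands": [{"travel": [0.48, 0.027, 0.029], "turn": [0, 0, 19]}, {"travel": [0.48, 0.027, 0.029], "turn": [0, 0, 19]}, {"travel": [0.48, 0.027, 0.029], "turn": [0, 0, 19]}, {"travel": [0.48, 0.027, 0.029], "turn": [0, 0, 19]}, {"travel": [0.48, 0.027, 0.029], "turn": [0, 0, 19]}]}}

```text
time: 13.55
position: [0.5311, 0.091, 0.2768]
tool_rot: [2.368, 2.062, 0.008]
ft_force: [0.8, 0.8, 0.6]
grip_width: 1.001
grip_force: 0.0
```

```bash
python3 -c "
from h import *
d=np.array([.139,.99,0])
go(np.array([.511,.403,.27])-.07*d,-8)"
```

```text
travel [ 0.2363 -0.0629  0.0072] turn [ 0.27 -0.17  0.1 ] pos [0.5311 0.091  0.2768] t 13.55
```

>>> {"fn": "step_arm", "kwargs": {"commands": [{"travel": [0.236, -0.063, 0.007], "turn": [0, 0, 0]}, {"travel": [0.236, -0.063, 0.007], "turn": [0, 0, 0]}, {"travel": [0.236, -0.063, 0.007], "turn": [0, 0, 0]}, {"travel": [0.236, -0.063, 0.007], "turn": [0, 0, 0]}, {"travel": [0.236, -0.063, 0.007], "turn": [0, 0, 0]}]}}

```text
time: 14.05
position: [0.5006, 0.3343, 0.2696]
tool_rot: [2.367, 2.064, 0.007]
ft_force: [1.7, 0.6, 0.3]
grip_width: 1.003
grip_force: 0.0
```

>>> {"fn": "step_arm", "kwargs": {"commands": [{"travel": [0, 0, 0], "turn": [0, 0, 0]}, {"travel": [0, 0, 0], "turn": [0, 0, 0]}]}}

```text
time: 14.25
position: [0.5012, 0.3323, 0.2691]
tool_rot: [2.364, 2.064, 0.004]
ft_force: [-0.6, -1.0, -0.6]
grip_width: 1.002
grip_force: 0.0
```

```bash
python3 -c "
from h import *
im,c=snap('wrist','w11.png')
print(ctrl.get_state()['position'],ctrl.get_state()['qd'].round(3))"
```

```text
[0.5022002  0.33033496 0.26955824] [ 0.025 -0.019  0.029  0.004  0.003 -0.    -0.002]
```

View pics/w11.png

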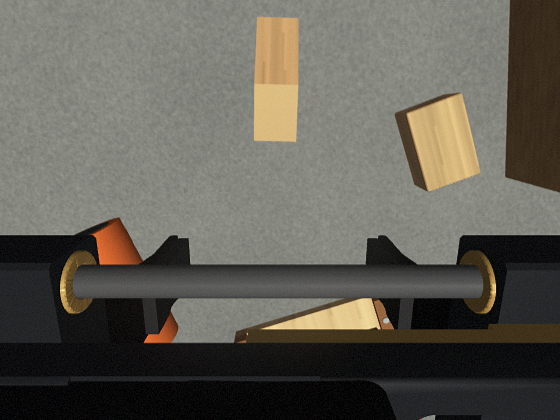

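The wrist view shows the chock at columns 254–299. The block top covers rows 84–142 and the toe is at row 17. The plain offcut is at (438,142).

Run:
```python
from h import *
c=cam('wrist');im=cv2.imread('pics/w11.png')
# block corners
hsv=cv2.cvtColor(im,cv2.COLOR_BGR2HSV);m=((hsv[:,:,1]>70)).astype(np.uint8);m[:,:230]=0;m[:,330:]=0;m[160:]=0
r=[80+5,95,110,125,137];e=[]
L=[];R=[]
for y in range(88,139):
    x=np.where(m[y])[0];L.append((x[0]-.5,y));R.append((x[-1]+.5,y))
A=ray(c,L,.045);B=ray(c,R,.045)
for X in(A,B):print(np.degrees(np.arctan2(1,np.polyfit(X[:,1],X[:,0],1)[0])).round(2))
print('width',np.linalg.norm((A-B).mean(0)).round(4))
ys=np.where(m[:,277])[0];print(ys[0],ys[-1])
back=ray(c,(275,ys[-1]+.5),.045)[0];edge=ray(c,(276.5,84),.045)[0];toe=ray(c,(277.5,ys[0]-.5),.0043)[0]
print(back,edge,toe,'len',np.linalg.norm(back-edge),np.linalg.norm(toe-back))
print('grip',(back+edge)/2, toe-(toe-back)/np.linalg.norm(toe-back)*.0985)
```

```text
81.06
80.4
width 0.0441
17 140
[0.50640619 0.37053466 0.045     ] [0.51572484 0.42558259 0.045     ] [0.52677484 0.49585293 0.0043    ] len 0.0558310960206717 0.1333268131828963
grip [0.51106551 0.39805863 0.045     ] [0.51172676 0.40326953 0.0343686 ]
```

```bash
python3 -c "
from h import *
go([.511,.398,.07],-9.2)"
```

```text
travel [ 0.0682 -0.0016  0.1996] turn [ 0.27 -0.02  1.27] pos [0.5022 0.3303 0.2696] t 14.3
```

>>> {"fn": "step_arm", "kwargs": {"commands": [{"travel": [0.04, -0.002, 0.01], "turn": [0, 0, 1.3]}, {"travel": [0.068, -0.002, 0.04], "turn": [0, 0, 1.3]}, {"travel": [0.068, -0.002, 0.085], "turn": [0, 0, 1.3]}, {"travel": [0.068, -0.002, 0.13], "turn": [0, 0, 1.3]}, {"travel": [0.068, -0.002, 0.16], "turn": [0, 0, 1.3]}]}}

```text
time: 14.8
position: [0.5104, 0.3955, 0.1072]
tool_rot: [2.394, 2.029, 0.002]
ft_force: [0.6, -0.0, 0.0]
grip_width: 0.999
grip_force: 0.0
```

>>> {"fn": "step_arm", "kwargs": {"commands": [{"travel": [0, 0, 0.03], "turn": [0, 0, 0]}, {"travel": [0, 0, 0.03], "turn": [0, 0, 0]}]}}

```text
time: 15.0
position: [0.509, 0.3945, 0.076]
tool_rot: [2.394, 2.029, -0.006]
ft_force: [-0.4, -0.4, -1.1]
grip_width: 1.001
grip_force: 0.0
```

```bash
python3 -c "
from h import *
go([.511,.398,.021],-9.2)"
```

```text
travel [0.0041 0.0014 0.055 ] turn [ 0.01  0.3  -0.22] pos [0.509  0.3945 0.076 ] t 15.0
```

>>> {"fn": "step_arm", "kwargs": {"commands": [{"travel": [0.003, 0.001, 0.02], "turn": [0, 0, 0]}, {"travel": [0.003, 0.001, 0.04], "turn": [0, 0, 0]}, {"travel": [0.003, 0.001, 0.051], "turn": [0, 0.3, 0]}, {"travel": [0.003, 0.001, 0.051], "turn": [0, 0.3, 0]}]}}

```text
time: 15.4
position: [0.5127, 0.4001, 0.0291]
tool_rot: [-2.394, -2.033, -0.012]
ft_force: [0.7, -0.6, -0.2]
grip_width: 1.0
grip_force: 0.0
```

>>> {"fn": "step_arm", "kwargs": {"commands": [{"travel": [0, 0, 0], "turn": [0, 0, 0]}, {"travel": [0, 0, 0], "turn": [0, 0, 0]}, {"travel": [0, 0, 0], "turn": [0, 0, 0]}, {"travel": [0, 0, 0], "turn": [0, 0, 0]}, {"travel": [0, 0, 0], "turn": [0, 0, 0]}], "gripper": 0, "force": 20}}

```text
time: 15.9
position: [0.5128, 0.4016, 0.0296]
tool_rot: [-2.393, -2.034, -0.014]
ft_force: [-0.6, -0.4, 0.3]
grip_width: 0.631
grip_force: 0.0
```

```bash
python3 -c "
from h import *
s=ctrl.get_state();print(s['grip_width'],s['grip_force'],s['ft_force'],s['position'])
go([.511,.398,.2],-9.2)"
```

```text
0.6307980118546817 0.0 [-0.6357126  -0.41152958  0.30182286] [0.51276793 0.40157506 0.02964433]
travel [-0.0025 -0.0003 -0.1704] turn [ 0.3  -0.44 -0.05] pos [0.5128 0.4016 0.0296] t 15.9
```

>>> {"fn": "step_arm", "kwargs": {"commands": [{"travel": [-0.002, 0, 0.007], "turn": [0, -0.4, 0]}, {"travel": [-0.002, 0, 0.007], "turn": [0, -0.4, 0]}, {"travel": [-0.002, 0, 0.007], "turn": [0, -0.4, 0]}, {"travel": [-0.002, 0, 0.007], "turn": [0, -0.4, 0]}, {"travel": [-0.002, 0, 0.007], "turn": [0, -0.4, 0]}]}}

```text
time: 16.4
position: [0.5123, 0.3992, 0.0219]
tool_rot: [2.391, 2.032, 0.004]
ft_force: [-0.3, 0.3, -1.2]
grip_width: 0.502
grip_force: 20.0
```

```bash
python3 -c "
from h import *
s=ctrl.get_state();print(s['grip_width'],s['grip_force'],s['ft_force'],s['position'])
go([.511,.398,.2],-9.2)"
```

```text
0.5019738391960271 19.98615029908251 [-0.28591806  0.29012861 -1.1907684 ] [0.51228172 0.39919639 0.02194758]
travel [-0.0015 -0.0002 -0.1781] turn [ 0.27  0.02 -0.06] pos [0.5123 0.3992 0.0219] t 16.4
```

>>> {"fn": "step_arm", "kwargs": {"commands": [{"travel": [0, 0, -0.03], "turn": [0, 0, 0]}, {"travel": [0, 0, -0.08], "turn": [0, 0, 0]}, {"travel": [0, 0, -0.13], "turn": [0, 0, 0]}, {"travel": [0, 0, -0.18], "turn": [0, 0, 0]}, {"travel": [0, 0, -0.2], "turn": [0, 0, 0]}]}}

```text
time: 16.9
position: [0.5135, 0.4006, 0.2285]
tool_rot: [2.391, 2.032, 0.019]
ft_force: [0.9, 0.8, -1.0]
grip_width: 0.505
grip_force: 20.0
```

```bash
python3 -c "
from h import *
s=ctrl.get_state();print(s['grip_width'],s['grip_force'],s['ft_force'],s['position'])
go(world(0,-.17,.21),YAW)"
```

```text
0.5048939157958803 19.98609497328289 [ 0.87847531  0.83913657 -0.99493092] [0.51352311 0.40058232 0.2285223 ]
travel [-0.5312  0.1471  0.0163] turn [  0.65  -0.3  -20.45] pos [0.5135 0.4006 0.2285] t 16.9
```

>>> {"fn": "step_arm", "kwargs": {"commands": [{"travel": [-0.05, 0.014, 0.002], "turn": [0, 0, -2]}, {"travel": [-0.095, 0.026, 0.003], "turn": [0, 0, -6]}, {"travel": [-0.14, 0.039, 0.005], "turn": [0, 0, -11]}, {"travel": [-0.185, 0.051, 0.006], "turn": [0, 0, -16]}, {"travel": [-0.23, 0.064, 0.008], "turn": [0.5, -0.3, -20.5]}]}}

```text
time: 17.4
position: [0.5373, 0.1601, 0.2148]
tool_rot: [1.989, 2.431, -0.01]
ft_force: [0.6, -0.1, -0.2]
grip_width: 0.504
grip_force: 20.0
```

```bash
python3 -c "
from h import *
go(world(0,-.17,.21),YAW)"
```

```text
travel [-0.3084 -0.0257  0.0063] turn [-0.25  0.25  0.26] pos [0.5373 0.1601 0.2148] t 17.4
```

>>> {"fn": "step_arm", "kwargs": {"commands": [{"travel": [-0.05, -0.004, 0.001], "turn": [0, 0, 0.3]}, {"travel": [-0.1, -0.008, 0.002], "turn": [0, 0, 0.3]}, {"travel": [-0.15, -0.012, 0.003], "turn": [0, 0, 0.3]}, {"travel": [-0.2, -0.016, 0.004], "turn": [0, 0, 0.3]}, {"travel": [-0.245, -0.02, 0.005], "turn": [0, 0, 0.3]}]}}

```text
time: 17.9
position: [0.5655, -0.0847, 0.2112]
tool_rot: [2.0, 2.421, -0.01]
ft_force: [0.7, 0.4, -1.2]
grip_width: 0.505
grip_force: 20.0
```

>>> {"fn": "step_arm", "kwargs": {"commands": [{"travel": [-0.035, -0.003, 0], "turn": [0, 0, 0]}, {"travel": [-0.055, -0.005, 0], "turn": [0, 0, 0]}, {"travel": [-0.06, -0.005, 0], "turn": [0, 0, 0]}, {"travel": [-0.06, -0.005, 0], "turn": [0, 0, 0]}]}}

```text
time: 18.3
position: [0.5721, -0.1421, 0.2111]
tool_rot: [2.001, 2.421, -0.011]
ft_force: [0.2, 0.8, -2.6]
grip_width: 0.5
grip_force: 20.0
```

```bash
python3 -c "
from h import *
s=ctrl.get_state();print(lane(s['position']),s['ft_force'])
go(world(0,-.17,.06),YAW)"
```

```text
[-1.33801018e-04 -1.64682478e-01] [ 0.23295595  0.76098232 -2.56719017]
travel [-0.0046  0.0009  0.1512] turn [-0.28  0.28 -0.31] pos [ 0.5721 -0.1421  0.2111] t 18.3
```

>>> {"fn": "step_arm", "kwargs": {"commands": [{"travel": [-0.012, 0.001, 0.035], "turn": [-0.3, 0.3, -0.3]}, {"travel": [-0.012, 0.001, 0.075], "turn": [-0.3, 0.3, -0.3]}, {"travel": [-0.012, 0.001, 0.115], "turn": [-0.3, 0.3, -0.3]}, {"travel": [-0.012, 0.001, 0.145], "turn": [-0.3, 0.3, -0.3]}, {"travel": [-0.012, 0.001, 0.16], "turn": [-0.3, 0.3, -0.3]}]}}

```text
time: 18.8
position: [0.5733, -0.151, 0.0481]
tool_rot: [-1.986, -2.428, 0.002]
ft_force: [0.6, 0.0, -1.4]
grip_width: 0.503
grip_force: 20.0
```

>>> {"fn": "step_arm", "kwargs": {"commands": [{"travel": [0, 0, 0], "turn": [0, 0, 0]}, {"travel": [0, 0, 0], "turn": [0, 0, 0]}]}}

```text
time: 19.0
position: [0.5759, -0.1537, 0.0524]
tool_rot: [1.991, 2.428, 0.002]
ft_force: [1.3, 0.2, -0.4]
grip_width: 0.501
grip_force: 20.0
```

```bash
python3 -c "
from h import *
s=ctrl.get_state();print(lane(s['position']),s['ft_force'])
go(world(0,-.17,.034),YAW)"
```

```text
[ 0.00139628 -0.17678083] [ 1.34625462  0.17375414 -0.40660517]
travel [ 0.0068 -0.0014  0.0184] turn [0.11 0.01 0.14] pos [ 0.5759 -0.1537  0.0524] t 19.0
```

Now lower slowly until the board is felt.

>>> {"fn": "step_arm", "kwargs": {"commands": [{"travel": [0, -0.001, 0.005], "turn": [0, 0, 0]}, {"travel": [0, -0.001, 0.01], "turn": [0, 0, 0]}, {"travel": [0, -0.001, 0.014], "turn": [0, 0, 0]}, {"travel": [0, -0.001, 0.016], "turn": [0, 0, 0]}, {"travel": [0, -0.001, 0.017], "turn": [0, 0, 0]}]}}

```text
time: 19.5
position: [0.5738, -0.1546, 0.0341]
tool_rot: [1.993, 2.428, 0.0]
ft_force: [-0.4, -0.4, -1.3]
grip_width: 0.504
grip_force: 20.0
```

>>> {"fn": "step_arm", "kwargs": {"commands": [{"travel": [0, 0, 0.0005], "turn": [0, 0, 0]}, {"travel": [0, 0, 0.001], "turn": [0, 0, 0]}, {"travel": [0, 0, 0.001], "turn": [0, 0, 0]}]}}

```text
time: 19.8
position: [0.574, -0.1546, 0.0334]
tool_rot: [1.993, 2.428, 0.001]
ft_force: [0.3, 0.3, -1.4]
grip_width: 0.506
grip_force: 20.0
```

>>> {"fn": "step_arm", "kwargs": {"commands": [{"travel": [0, 0, 0.001], "turn": [0, 0, 0]}, {"travel": [0, 0, 0.0015], "turn": [0, 0, 0]}, {"travel": [0, 0, 0.0015], "turn": [0, 0, 0]}]}}

```text
time: 20.1
position: [0.574, -0.1546, 0.0333]
tool_rot: [-1.993, -2.428, -0.002]
ft_force: [-4.2, 1.8, 9.0]
grip_width: 0.505
grip_force: 20.0
```

>>> {"fn": "step_arm", "kwargs": {"commands": [{"travel": [0, 0, 0.001], "turn": [0, 0, 0]}, {"travel": [0, 0, 0.0015], "turn": [0, 0, 0]}, {"travel": [0, 0, 0.0015], "turn": [0, 0, 0]}]}}

```text
time: 20.4
position: [0.574, -0.1546, 0.0331]
tool_rot: [-1.993, -2.427, -0.003]
ft_force: [-7.6, 2.1, 19.3]
grip_width: 0.508
grip_force: 20.0
```

>>> {"fn": "step_arm", "kwargs": {"commands": [{"travel": [0, 0, -0.001], "turn": [0, 0, 0]}, {"travel": [0, 0, -0.002], "turn": [0, 0, 0]}, {"travel": [0, 0, -0.002], "turn": [0, 0, 0]}]}}

```text
time: 20.7
position: [0.5741, -0.1546, 0.0332]
tool_rot: [1.993, 2.428, 0.002]
ft_force: [-2.3, 1.7, 6.8]
grip_width: 0.504
grip_force: 20.0
```

>>> {"fn": "step_arm", "kwargs": {"commands": [{"travel": [0, 0, 0], "turn": [0, 0, 0]}, {"travel": [0, 0, 0], "turn": [0, 0, 0]}, {"travel": [0, 0, 0], "turn": [0, 0, 0]}], "gripper": 0.62}}

```text
time: 21.0
position: [0.5739, -0.1545, 0.032]
tool_rot: [1.993, 2.428, 0.0]
ft_force: [-0.2, 0.6, 0.4]
grip_width: 0.607
grip_force: 0.0
```

```bash
python3 -c "
from h import *
s=ctrl.get_state();print(lane(s['position']),s['ft_force'],s['grip_width'])
im,c=snap('wrist','w12.png')
go(world(0,-.17,.034),YAW)"
```

```text
[-0.00071709 -0.1772058 ] [-0.17034485  0.55377322  0.41404234] 0.607147456043625
travel [ 0.0072  0.0008 -0.002 ] turn [0.02 0.   0.08] pos [ 0.5739 -0.1545  0.032 ] t 21.05
```

View pics/w12.png

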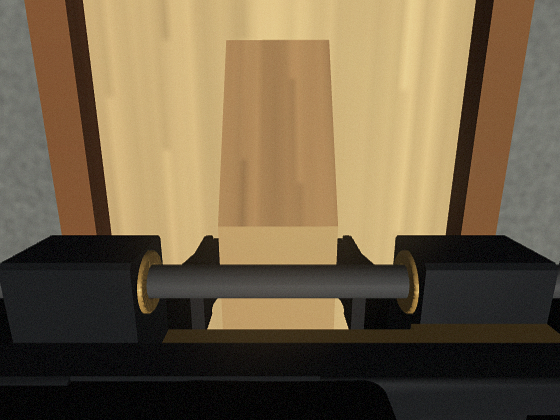

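The chock lies flat and central in the lane (toe at row 40, columns 226–330), with the gripper straddling its block. I'm re-gripping and sliding in.

>>> {"fn": "step_arm", "kwargs": {"commands": [{"travel": [0, 0, 0], "turn": [0, 0, 0]}, {"travel": [0, 0, 0], "turn": [0, 0, 0]}, {"travel": [0, 0, 0], "turn": [0, 0, 0]}, {"travel": [0, 0, 0], "turn": [0, 0, 0]}], "gripper": 0, "force": 20}}

```text
time: 21.45
position: [0.5738, -0.1545, 0.0321]
tool_rot: [1.993, 2.428, 0.0]
ft_force: [1.1, 0.4, -1.0]
grip_width: 0.505
grip_force: 20.0
```

>>> {"fn": "step_arm", "kwargs": {"commands": [{"travel": [0.004, 0, 0], "turn": [0, 0, 0]}, {"travel": [0.01, 0, 0], "turn": [0, 0, 0]}, {"travel": [0.017, 0, 0], "turn": [0, 0, 0]}, {"travel": [0.024, 0, 0], "turn": [0, 0, 0]}, {"travel": [0.031, 0, 0], "turn": [0, 0, 0]}]}}

```text
time: 21.95
position: [0.5677, -0.1231, 0.0322]
tool_rot: [-1.992, -2.429, -0.001]
ft_force: [0.1, 0.6, -1.3]
grip_width: 0.504
grip_force: 20.0
```

```bash
python3 -c "
from h import *
s=ctrl.get_state();print(lane(s['position']),s['ft_force'],s['grip_width'],s['grip_force'])
go(world(0,-.121,.034),YAW)"
```

```text
[-0.00075673 -0.14516104] [ 0.11908045  0.60510337 -1.28872581] 0.5039581828257818 19.999545004684478
travel [ 0.0242  0.0008 -0.0018] turn [ 0.02 -0.02  0.11] pos [ 0.5677 -0.1231  0.0322] t 21.95
```

>>> {"fn": "step_arm", "kwargs": {"commands": [{"travel": [0.004, 0, 0], "turn": [0, 0, 0]}, {"travel": [0.008, 0, 0], "turn": [0, 0, 0]}, {"travel": [0.011, 0, 0], "turn": [0, 0, 0]}, {"travel": [0.013, 0, 0], "turn": [0, 0, 0]}, {"travel": [0.014, 0, 0], "turn": [0, 0, 0]}]}}

```text
time: 22.45
position: [0.5651, -0.1103, 0.0323]
tool_rot: [1.993, 2.428, 0.001]
ft_force: [0.2, 0.6, -0.9]
grip_width: 0.503
grip_force: 20.0
```

>>> {"fn": "step_arm", "kwargs": {"commands": [{"travel": [0.0008, 0, 0], "turn": [0, 0, 0]}, {"travel": [0.0016, 0, 0], "turn": [0, 0, 0]}, {"travel": [0.0024, 0, 0], "turn": [0, 0, 0]}, {"travel": [0.0032, 0, 0], "turn": [0, 0, 0]}, {"travel": [0.004, 0, 0], "turn": [0, 0, 0]}]}}

```text
time: 22.95
position: [0.5643, -0.1065, 0.0323]
tool_rot: [1.993, 2.428, 0.001]
ft_force: [1.0, -0.2, -2.0]
grip_width: 0.505
grip_force: 20.0
```

```bash
python3 -c "
from h import *
s=ctrl.get_state();print(lane(s['position']),s['ft_force'],s['ft_force']@U)"
```

```text
[-0.00081744 -0.1282602 ] [ 0.96916171 -0.21056561 -1.99434447] -0.3943234867900146
```

>>> {"fn": "step_arm", "kwargs": {"commands": [{"travel": [0.0005, 0, 0], "turn": [0, 0, 0]}, {"travel": [0.001, 0, 0], "turn": [0, 0, 0]}, {"travel": [0.0015, 0, 0], "turn": [0, 0, 0]}, {"travel": [0.0015, 0, 0], "turn": [0, 0, 0]}]}}

```text
time: 23.35
position: [0.5641, -0.1049, 0.0323]
tool_rot: [1.993, 2.428, 0.001]
ft_force: [0.3, -0.1, -1.3]
grip_width: 0.502
grip_force: 20.0
```

>>> {"fn": "step_arm", "kwargs": {"commands": [{"travel": [0.0004, 0, 0], "turn": [0, 0, 0]}, {"travel": [0.0008, 0, 0], "turn": [0, 0, 0]}, {"travel": [0.0012, 0, 0], "turn": [0, 0, 0]}, {"travel": [0.0012, 0, 0], "turn": [0, 0, 0]}]}}

```text
time: 23.75
position: [0.5638, -0.1037, 0.0323]
tool_rot: [1.993, 2.428, 0.001]
ft_force: [-0.4, -0.8, -0.7]
grip_width: 0.503
grip_force: 20.0
```

>>> {"fn": "step_arm", "kwargs": {"commands": [{"travel": [0.0004, 0, 0], "turn": [0, 0, 0]}, {"travel": [0.0008, 0, 0], "turn": [0, 0, 0]}, {"travel": [0.0012, 0, 0], "turn": [0, 0, 0]}, {"travel": [0.0012, 0, 0], "turn": [0, 0, 0]}]}}

```text
time: 24.15
position: [0.5636, -0.1026, 0.0323]
tool_rot: [1.993, 2.428, 0.001]
ft_force: [0.2, 0.0, -0.4]
grip_width: 0.502
grip_force: 20.0
```

>>> {"fn": "step_arm", "kwargs": {"commands": [{"travel": [0.0004, 0, 0], "turn": [0, 0, 0]}, {"travel": [0.0008, 0, 0], "turn": [0, 0, 0]}, {"travel": [0.001, 0, 0], "turn": [0, 0, 0]}]}}

```text
time: 24.45
position: [0.5634, -0.1016, 0.0323]
tool_rot: [1.993, 2.428, 0.001]
ft_force: [0.8, 0.3, -1.3]
grip_width: 0.504
grip_force: 20.0
```

>>> {"fn": "step_arm", "kwargs": {"commands": [{"travel": [0.0004, 0, 0], "turn": [0, 0, 0]}, {"travel": [0.0008, 0, 0], "turn": [0, 0, 0]}, {"travel": [0.0008, 0, 0], "turn": [0, 0, 0]}]}}

```text
time: 24.75
position: [0.5632, -0.1008, 0.0323]
tool_rot: [1.993, 2.428, 0.001]
ft_force: [-1.0, -0.3, -1.0]
grip_width: 0.502
grip_force: 20.0
```

>>> {"fn": "step_arm", "kwargs": {"commands": [{"travel": [0.0004, 0, 0], "turn": [0, 0, 0]}, {"travel": [0.0008, 0, 0], "turn": [0, 0, 0]}, {"travel": [0.001, 0, 0], "turn": [0, 0, 0]}]}}

```text
time: 25.05
position: [0.563, -0.0999, 0.0323]
tool_rot: [1.993, 2.428, 0.001]
ft_force: [0.9, -1.2, -1.0]
grip_width: 0.507
grip_force: 20.0
```

>>> {"fn": "step_arm", "kwargs": {"commands": [{"travel": [0.0004, 0, 0], "turn": [0, 0, 0]}, {"travel": [0.0008, 0, 0], "turn": [0, 0, 0]}, {"travel": [0.0008, 0, 0], "turn": [0, 0, 0]}]}}

```text
time: 25.35
position: [0.5629, -0.0992, 0.0323]
tool_rot: [1.993, 2.428, 0.001]
ft_force: [-1.6, -0.2, -1.5]
grip_width: 0.503
grip_force: 20.0
```

>>> {"fn": "step_arm", "kwargs": {"commands": [{"travel": [0.0004, 0, 0], "turn": [0, 0, 0]}, {"travel": [0.0008, 0, 0], "turn": [0, 0, 0]}, {"travel": [0.0008, 0, 0], "turn": [0, 0, 0]}]}}

```text
time: 25.65
position: [0.5627, -0.0989, 0.0323]
tool_rot: [1.993, 2.427, -0.0]
ft_force: [0.5, -2.2, -2.3]
grip_width: 0.501
grip_force: 20.0
```

>>> {"fn": "step_arm", "kwargs": {"commands": [{"travel": [0.0004, 0, 0], "turn": [0, 0, 0]}, {"travel": [0.0008, 0, 0], "turn": [0, 0, 0]}, {"travel": [0.0008, 0, 0], "turn": [0, 0, 0]}]}}

```text
time: 25.95
position: [0.5627, -0.0987, 0.0324]
tool_rot: [1.993, 2.427, -0.001]
ft_force: [0.5, -4.5, -2.0]
grip_width: 0.502
grip_force: 20.0
```

```bash
cat > avg.py <<'E'
from h import *
F=[]
for i in range(8):
    ctrl.get_image('wrist');F.append(ctrl.get_state()['ft_force'])
F=np.array(F);print('along',(F@U).mean().round(2),(F@U).std().round(2),'mean',F.mean(0).round(2),lane(ctrl.get_state()['position']).round(4),ctrl.get_state()['time'])
E
python3 avg.py
```

```text
along -5.22 0.54 mean [ 0.61 -5.2  -2.72] [-0.0009 -0.1202] 26.35
```

>>> {"fn": "step_arm", "kwargs": {"commands": [{"travel": [0.0001, 0, 0], "turn": [0, 0, 0]}, {"travel": [0.0001, 0, 0], "turn": [0, 0, 0]}, {"travel": [0.0001, 0, 0], "turn": [0, 0, 0]}]}}

```text
time: 26.65
position: [0.5627, -0.0986, 0.0324]
tool_rot: [1.993, 2.427, -0.001]
ft_force: [2.3, -5.4, -3.4]
grip_width: 0.505
grip_force: 20.0
```

```bash
python3 avg.py
```

```text
along -5.29 0.43 mean [ 0.89 -5.21 -2.71] [-0.0009 -0.1202] 27.05
```

>>> {"fn": "step_arm", "kwargs": {"commands": [{"travel": [0, 0, 0], "turn": [0, 0, 0]}, {"travel": [0, 0, 0], "turn": [0, 0, 0]}, {"travel": [0, 0, 0], "turn": [0, 0, 0]}, {"travel": [0, 0, 0], "turn": [0, 0, 0]}, {"travel": [0, 0, 0], "turn": [0, 0, 0]}], "gripper": 0.8}}

```text
time: 27.55
position: [0.5626, -0.097, 0.0323]
tool_rot: [-1.993, -2.429, -0.001]
ft_force: [-0.0, 0.2, -0.3]
grip_width: 0.784
grip_force: 0.0
```

>>> {"fn": "step_arm", "kwargs": {"commands": [{"travel": [0, 0, -0.015], "turn": [0, 0, 0]}, {"travel": [0, 0, -0.04], "turn": [0, 0, 0]}, {"travel": [-0.01, 0, -0.08], "turn": [0, 0, 0]}, {"travel": [-0.03, 0, -0.13], "turn": [0, 0, 0]}, {"travel": [-0.05, 0, -0.18], "turn": [0, 0, 0]}]}}

```text
time: 28.05
position: [0.5714, -0.1441, 0.2079]
tool_rot: [1.992, 2.428, 0.002]
ft_force: [0.8, 0.5, -0.3]
grip_width: 0.805
grip_force: 0.0
```

>>> {"fn": "step_arm", "kwargs": {"commands": [{"travel": [-0.02, 0, -0.04], "turn": [0, 0, 0]}, {"travel": [-0.03, 0, -0.05], "turn": [0, 0, 0]}, {"travel": [-0.03, 0, -0.05], "turn": [0, 0, 0]}]}}

```text
time: 28.35
position: [0.5781, -0.1757, 0.2579]
tool_rot: [1.994, 2.422, 0.004]
ft_force: [-0.0, 0.1, -0.6]
grip_width: 0.802
grip_force: 0.0
```

Run:
```python
from h import *
a,c=snap('wrist','w13.png');b,_=snap('side','d13.png')
cv2.imwrite('pics/f13.png',np.vstack([cv2.resize(a[:235,130:430],None,fx=1.3,fy=1.3),cv2.resize(b[170:260,260:410],(390,234))])[:,:,::-1])
print(ctrl.get_state()['time'],lane(ctrl.get_state()['position']))
```

```text
28.45 [-0.00134394 -0.19529363]
```

View pics/f13.png

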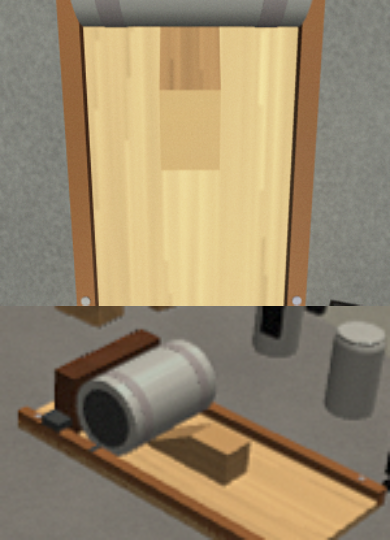

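The chock lies square and flat with its toe under the keg, and the keg is against the stop over the strip. The robot is clear, so I'm handing in.

```bash
python3 -c "
from bench import ctrl
print(ctrl.close_job())"
```

```text
the job is handed in; nothing more can be done
None
```

I handed the job in at about 28.5 s. The keg was within about 2 mm of the mark when last measured, after I let go of it. The chock was pushed in at about 5.3 N, and the last pictures showed it flat and square under the keg with the robot clear, though the judge's verdict wasn't shown.

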